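# Clamp the stone under the ratchet hold-down arm

## Robot

A 7-joint arm with a two-finger parallel gripper is mounted at the origin on the work surface. World frame = base frame: x ahead of the robot, y to its left, z up, the work surface at z = 0. Lengths are in m, angles in rad, forces in N, time in s.
With the tool pointing down it reaches from about 0.425 to 0.925 m from the base axis. Payload 6.8 kg.
Tool frame: the origin (TCP) lies between the finger pads; the fingertips stand 14 mm ahead of it and the grasp point (between the pads) lies 5 mm behind it; z points along the fingers, y is the line along which they close (so a half turn about z gives the same grasp; the last joint's range is limited). The gripper opens to 85 mm and grips with 20 to 120 N. Pads are 22 mm wide; open, the fingers measure 114 mm over their backs; the gripper's body (76 mm by 85 mm) begins 54 mm behind the grasp point. The pads swing forward as they close: fully open they stand 13 mm farther back than shut.
Start: joints at [-1.311, 0.477, 0.022, 1.555, -0.011, 1.109, -0.083], TCP at [0.243, 0.63, 0.245] pointing down, gripper open.
Joint ranges: [-2.96, 2.96], [-0.34, 2.1], [-1.41, 1.46], [0.24, 2.44], [-1.37, 4.51], [0.17, 1.92], [-2.96, 2.96]. Speed limits (rad/s): [2.39, 2.39, 3.14, 3.14, 3.14, 3.14, 3.14].

## Interface

Orientations are given as a rotation vector (axis times angle).
In Python, from bench import r, eyes, ticket gives the robot as it stands. The module is installed in compiled form; this text tells all that it offers.
- The arm moves only by the tool arm_command, never from a script. Its argument "plan" is text: rows parted by semicolons, each of 4 numbers parted by spaces: the shift along the tool's x, y, z in m, then the turn about the tool's z in degrees. In form: tx ty tz yaw; .... A call has 1 to 20 rows; each row shifts and turns the commanded pose from where the row before left it, along the tool's axes as they then stand; what a row does not reach is not made up. A row lasts 1/8 s, in which the tool goes at most 62.5 mm and 10.7 degrees, less where a joint would pass 70% of its speed; a pose out of reach is approached as far as the arm can. A call is refused whole if a number of a shift passes 0.0625 or a number of a turn 10.7, either way. A call with a gripper value outside its range is refused whole. "hand" is the closure, from -1 (fully open) to 1 (shut), set as the call begins (left out, the last holds). The fingers move at their own pace and stop on an object; "grip_force" is the grip in N (left out, the last holds). Time passes only in rows, so rows that do not move let the fingers close. It gives the time, the measured TCP pose, the force, the opening and the grip force at its end, in the units of the state.
- r.get_obs(): the state, without advancing time (a new reading comes with each control period).
- eyes.grab_frame(name): name is "scene" or "top" or "wrist"; returns (picture, depth): 480x640x3 uint8, red, green, blue; 480x640 float32, m along the optical axis (not along the pixel's ray), 0 where there is no reading.
- eyes.calibration(name): a dict with "fov_y" (degrees; the focal length in pixels is half the picture's height over the tangent of half this angle, whatever the lens; pixels are square), "cx", "cy" (the principal point, pixels), "origin" and "attitude" of the camera in the world; the wrist camera has in their place "tool_from_camera" (4x4, takes a point from camera to tool coordinates, whose origin is the TCP and whose axes are the flange's). Camera axes: x right, y up, looking along -z (the intrinsics and any distortion apply to the point x, -y, -z); pixel columns grow to the right and rows downward; lengths in m; the calibration is good to about 2 mm. A picture is of the moment at which its call begins: read the wrist's pose just before it. calibration takes no time and is no camera call.
- ticket.hand_in(): hands the job in; it is judged then, once.
The state is a dict: "clock": time; "joints": joint angles; "qvel": joint speeds; "tau": joint torques, N m; "tcp_pos": TCP position; "orientation": TCP orientation; "contact_force": force on the tool from outside, world axes, zero at the start; "moment": the same for the moment, N m; "grip_width": finger opening in m; "gripper_force": force on a finger pad.
Only numpy, scipy, OpenCV 4.12 (cv2) and the standard library are available. Lean on these libraries where they do the work, as an engineer would, in place of code of your own. Each camera call takes 0.05 s, during which the arm holds its last target. There are 200 camera calls.

## Task

The raised blue hold-down arm must be clamped onto the pale stone block: press the pawl's red tab fully down so that the ratchet is free, then push the arm down by its yellow cross handle, past its teeth, until its black foot rests on the stone, then press the pawl's green tab fully down so that the arm is locked there. Only press and push: do not raise the arm, and leave the stone, mallet, chisel and stone offcut where they lie. Finish clear of everything.

Things in the scene. Friction and masses are not known exactly. Their poses are not given: they have to be found in the camera images.
- stand: Fixed hold-down stand: dark steel base plate 300 x 130 x 12 mm with two blue cheek plates (44 mm over their middles, up to 224 mm tall). Origin on the bench under the arm's hinge. Its x axis points along the arm from the hinge to the foot, y is parallel to the arm's hinge axis, z up. The pawl stands on the -x side of the hinge. Position and yaw vary.
- hinge (a point): Centre of the arm's hinge, 130 mm above the stand's origin; the hinge axis is the stand's y axis.
- holdarm (a joint): Angle of the arm (rad), growing as the arm goes down. About 0.1 to 0.27 at the start (raised steeply), 0.80 when the arm is level and the foot rests on the stone (the job wants at least 0.785). The stiff hinge keeps the arm where it is left; lowering takes about 4 to 12 N at the handle. With the pawl engaged the arm stops at about 0.32, at the first tooth. Three teeth pass the pawl on the way down; between teeth the pawl could be locked too early.
- handle (a point): Middle of the yellow cross handle of the arm: a round bar 24 mm in diameter and 110 mm long, parallel to the stand's y axis (this point is on the bar's axis, so its top is 12 mm higher). It turns with the arm about the hinge at radius 177 mm: with the arm level it lies 170 mm out along the stand's x axis and 50 mm above the hinge; at joint value q it is turned up from there by (0.80 - q) rad. Pushing must follow this arc, outward as it sinks.
- pawl (a joint): Angle of the see-saw ratchet pawl (rad): 0 engaged (hook between the teeth, green tab down), 0.21 fully free (red tab down, hook about 15 mm up; the teeth are cleared from 0.10 and free counts from 0.13; locked counts below 0.04). It stays where it is left; pressing either tab takes about 4 to 6 N. If the hook is over a tooth it cannot go below about 0.08. Its pivot lies 75 mm from the hinge to -x and 212 mm above the bench.
- red_tab (a point): Centre of the top of the red release tab of the pawl, 34 x 36 mm, 62 mm from the pivot on the side away from the arm; about 240 mm above the bench when engaged, sinks about 13 mm when pressed free. It has a fixed steel base plate below and nothing above it.
- green_tab (a point): Centre of the top of the green locking tab of the pawl, 34 x 36 mm, 72 mm from the pivot, right above the toothed wheel; about 240 mm above the bench when engaged, about 15 mm higher when free.
- stone: Pale stone block 150 x 110 x 80 mm, 2.6 kg, lying loose on the bench under the arm's foot, origin at the centre of its underside. The foot (48 mm across) comes down on its top. Not to be shifted (20 mm at most).
- mallet: Dark-headed hammer with a wooden handle, 240 mm long, lying loose on the bench beside the stand. Leave it (20 mm at most).
- chisel: Steel chisel about 180 mm long, 14 mm thick, lying loose on the bench on the other side of the stand. Leave it (20 mm at most).
- offcut: Stone offcut 60 x 45 x 35 mm lying loose on the bench behind the pawl end of the stand. Leave it (20 mm at most).

How it is judged:
By the outcome, as a careful person would: the job done as asked, in the order asked, and still so for the second after the job is handed in, with the robot touching nothing.
It also fails if it takes over 58 s, if anything falls off the work surface, if the arm or the gripper's body presses on something with over 40 N, if the wrist force passes 120 N, or if a joint passes its speed limit or range.

## Working session

There is one attempt and no reset: what is moved stays moved. The work goes in short steps, Python scripts to look and compute and a tool call to move; the robot and the scene stay as the last step left them, time stands still between calls to the robot, and variables do not carry over. Pictures are saved under pics/ and viewed, at most 10 in all, crops included, and the job is handed in when it is done.

Besides the shell and the picture viewer there is one more tool, called as a command line: name --argument value ..., lists and objects as JSON in quotes. arm_command: Moves the arm, as the interface text tells. Its arguments: {"type":"object","properties":{"plan":{"type":"string"},"hand":{"type":"number"},"grip_force":{"type":"number"}},"required":["plan"]}

```bash
mkdir -p pics; cat > h.py <<'E'
import numpy as np, cv2
from bench import r, eyes, ticket
from scipy.spatial.transform import Rotation as R
def cam(n):
    c=eyes.calibration(n); f=240/np.tan(np.radians(c["fov_y"])/2)
    if "origin" in c:
        A=np.array(c["attitude"]); 
        if A.shape!=(3,3): A=R.from_rotvec(A).as_matrix() if A.size==3 else R.from_quat(A).as_matrix()
        return f,c["cx"],c["cy"],np.array(c["origin"]),A
    o=r.get_obs(); T=np.array(c["tool_from_camera"]); Q=R.from_rotvec(o["orientation"]).as_matrix()
    return f,c["cx"],c["cy"],Q@T[:3,3]+np.array(o["tcp_pos"]),Q@T[:3,:3]
def cloud(n,d,K):
    f,cx,cy,o,A=K; v,u=np.mgrid[:480,:640]
    P=np.stack([(u-cx)/f*d,-(v-cy)/f*d,-d],-1)
    return P@A.T+o
E
python3 - <<'E'
from h import *
print(r.get_obs())
for n in("scene","top"):
    print({k:v for k,v in eyes.calibration(n).items()})
    K=cam(n);p,d=eyes.grab_frame(n); cv2.imwrite(f"pics/{n}0.png",p[:,:,::-1]); W=cloud(n,d,K)
    h=cv2.cvtColor(p,cv2.COLOR_RGB2HSV)
    for nm,lo,hi in(("red",0,6),("yel",22,34),("green",45,80),("blue",100,125)):
        m=((h[...,0]>=lo)&(h[...,0]<=hi)&(h[...,1]>130)&(h[...,2]>60)).astype(np.uint8)
        k,l,s,c=cv2.connectedComponentsWithStats(m)
        for i in range(1,k):
            if s[i,4]>60:
                q=W[(l==i)&(d>0)]
                print(n,nm,s[i],c[i].round(),np.median(q,0).round(3) if len(q) else 0,np.percentile(q,[3,97],axis=0).round(3).tolist() if len(q) else 0)
E
```

```text
{'clock': 0.0, 'joints': array([-1.3110723 ,  0.47777473,  0.0223282 ,  1.55647659, -0.01150599,
        1.10926746, -0.08307873]), 'qvel': array([ 0.00022597, -0.00024661,  0.00072861,  0.00033236, -0.0004891 ,
       -0.0004032 ,  0.00045739]), 'tau': array([-5.04030359e-04, -5.96450293e+01,  1.60756666e+00, -2.81197554e+01,
        1.23694714e-02,  9.38244833e-03,  3.84528548e-06]), 'tcp_pos': array([0.24251992, 0.62931729, 0.24433185]), 'orientation': array([-5.74409321e-01, -3.08842114e+00,  2.80553074e-03]), 'contact_force': array([0.83200486, 0.03433532, 0.46439605]), 'moment': array([-0.00510161, -0.00956296,  0.02095266]), 'gripper_force': 0.0, 'grip_width': 0.0852681802345748}
{'fov_y': 57.68377839063149, 'cx': 317.73755517382955, 'cy': 235.4335788425346, 'origin': array([1.01360396, 0.24385576, 0.78888692]), 'attitude': array([0.40490657, 0.73213222, 2.07784386])}
scene red [242  79  46  26 289] [267.  94.] [ 0.117 -0.533  0.034] [[0.069, -0.623, 0.029], [0.202, -0.49, 0.038]]
scene red [223 147  24  17 238] [235. 155.] [ 0.567 -0.246  0.24 ] [[0.55, -0.263, 0.236], [0.582
[... 1233 characters left out ...]
.596, 0.034]]
top green [368 253  20  21 366] [377. 263.] [ 0.554 -0.113  0.239] [[0.538, -0.128, 0.236], [0.571, -0.098, 0.242]]
top blue [ 540  210   52   53 1104] [566. 237.] [ 0.64  -0.553  0.039] [[0.594, -0.594, 0.023], [0.687, -0.511, 0.044]]
top blue [404 247  19   8 113] [413. 251.] [ 0.579 -0.181  0.222] [[0.576, -0.195, 0.193], [0.584, -0.17, 0.225]]
top blue [239 261  58  13 641] [266. 267.] [0.542 0.08  0.264] [[0.532, 0.037, 0.237], [0.552, 0.12, 0.285]]
top blue [408 272  17   6  79] [416. 274.] [ 0.537 -0.184  0.223] [[0.533, -0.229, 0.077], [0.55, -0.173, 0.226]]
top blue [359 276  38   7 173] [378. 279.] [ 0.533 -0.124  0.154] [[0.527, -0.172, 0.058], [0.54, -0.089, 0.158]]
```

View pics/scene0.png

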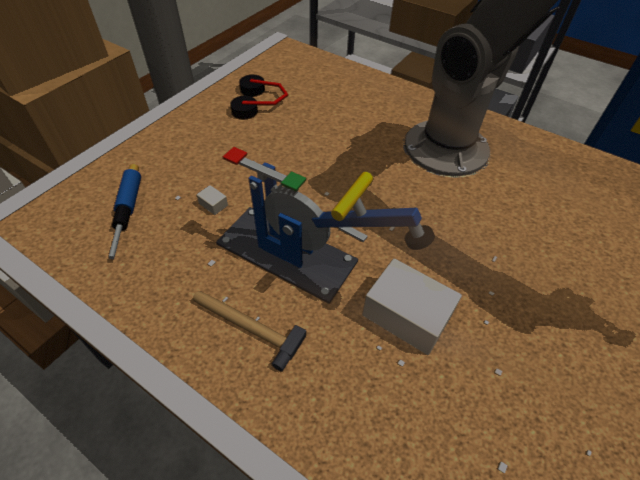

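View pics/top0.png

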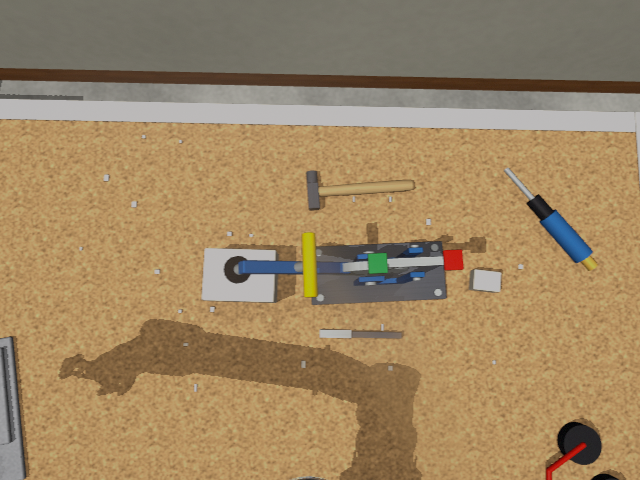

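Seen in the top view: red tab at (453,259), green at (377,263), the yellow bar at (309,265), and the stone under the foot at (237,270). The heights and the 133 mm between tabs match the data. The stand's x axis points about along world +y.

arm_command --plan "0 0 -0.045 -10.5; 0 0 -0.045 -10.5; 0 0 -0.045 0; 0 0 -0.045 0; -0.045 -0.04 0 0; -0.045 -0.04 0 0; -0.045 -0.04 0 0; -0.045 -0.04 0 0; -0.045 -0.04 0 0; -0.045 -0.04 0 0; -0.045 -0.04 0 0; 0 -0.05 0 0; 0 -0.05 0 0; 0 -0.05 0 0; 0 -0.05 0 0; 0 -0.05 0 0; 0 -0.05 0 0; 0 -0.05 0 0; 0 -0.05 0 0; 0 -0.05 0 0" --hand 1 --grip_force 40

```text
clock: 2.6
tcp_pos: [0.5563, -0.102, 0.425]
orientation: [-0.002, -3.141, -0.0]
contact_force: [1.1, -0.2, 0.2]
grip_width: 0.0001
gripper_force: 0.0
```

arm_command --plan "0 -0.045 -0.0 0; -0.004 -0.05 0.0 0; -0.004 -0.05 0.03 0; 0 0 0.03 0; 0 0 0.025 0; 0 0 0 0; 0 0 0 0"

```text
clock: 3.48
tcp_pos: [0.565, -0.2456, 0.3413]
orientation: [0.002, 3.141, -0.001]
contact_force: [-0.4, -0.4, -0.2]
grip_width: -0.0001
gripper_force: 0.0
```

```bash
cat > look.py <<'E'
from h import *
import sys
def look(name,views=("wrist","top","scene")):
    print("tcp",np.round(r.get_obs()["tcp_pos"],4))
    for n in views:
        K=cam(n);p,d=eyes.grab_frame(n); cv2.imwrite(f"pics/{n}_{name}.png",p[:,:,::-1]); W=cloud(n,d,K)
        h=cv2.cvtColor(p,cv2.COLOR_RGB2HSV)
        for nm,lo,hi in(("red",0,6),("yel",22,34),("green",45,80)):
            m=((h[...,0]>=lo)&(h[...,0]<=hi)&(h[...,1]>130)&(h[...,2]>60)).astype(np.uint8)
            k,l,s,c=cv2.connectedComponentsWithStats(m)
            for i in range(1,k):
                q=W[(l==i)&(d>0)]
                if s[i,4]>60 and len(q) and np.median(q[:,2])>.12:
                    print(n,nm,s[i],np.median(q,0).round(3),np.percentile(q,[3,97],axis=0).round(3).tolist())
look(sys.argv[1])
E
python3 look.py a
```

```text
tcp [ 0.565  -0.2456  0.3413]
wrist red [ 287  213   57   58 2876] [ 0.563 -0.25   0.24 ] [[0.547, -0.265, 0.238], [0.581, -0.234, 0.241]]
wrist green [ 500  201   56   56 2807] [ 0.555 -0.117  0.24 ] [[0.539, -0.132, 0.239], [0.572, -0.102, 0.241]]
top red [443 254  20  16 263] [ 0.557 -0.244  0.239] [[0.546, -0.262, 0.236], [0.569, -0.215, 0.373]]
top yel [302 232  16  65 878] [0.547 0.006 0.272] [[0.496, -0.006, 0.265], [0.598, 0.018, 0.276]]
top green [368 253  20  21 365] [ 0.554 -0.113  0.239] [[0.538, -0.128, 0.236], [0.571, -0.098, 0.241]]
scene red [223 147  24  17 247] [ 0.566 -0.247  0.24 ] [[0.548, -0.265, 0.235], [0.582, -0.232, 0.241]]
scene yel [332 172  41  49 731] [0.559 0.008 0.273] [[0.499, -0.004, 0.262], [0.604, 0.017, 0.276]]
scene green [281 172  25  17 244] [ 0.558 -0.113  0.24 ] [[0.542, -0.129, 0.238], [0.574, -0.099, 0.242]]
```

arm_command --plan "0 -0.002 0.03 0; 0 0 0.03 0; 0 0 0.015 0; 0 0 0.007 0; 0 0 0.004 0; 0 0 0.004 0; 0 0 0.004 0; 0 0 0.003 0; 0 0 0.002 0; 0 0 0 0; 0 0 0 0"

```text
clock: 5.0
tcp_pos: [0.5654, -0.2512, 0.2438]
orientation: [0.006, 3.137, -0.008]
contact_force: [-0.3, -5.2, 5.3]
grip_width: -0.0
gripper_force: 3.3
```

arm_command --plan "0 0 0.002 0; 0 0 0.002 0; 0 0 0.001 0; 0 0 0 0; 0 0 0 0"

```text
clock: 5.62
tcp_pos: [0.5657, -0.2518, 0.2415]
orientation: [0.006, 3.135, -0.008]
contact_force: [-5.4, -3.4, 22.2]
grip_width: -0.0002
gripper_force: 11.1
```

arm_command --plan "0 0 -0.005 0; 0 0 -0.02 0; 0 0 -0.04 0; 0 0.03 -0.05 0; 0 0.045 -0.02 0; 0 0.05 0 0; 0 0.05 0 0; 0 0.05 0 0; 0 0.01 0 0; 0 0 0 0"

```text
clock: 6.88
tcp_pos: [0.5649, -0.0122, 0.3715]
orientation: [-0.0, 3.141, -0.0]
contact_force: [-0.1, -0.5, -0.3]
grip_width: 0.0004
gripper_force: 0.0
```

```bash
python3 look.py b
```

```text
tcp [ 0.5649 -0.0122  0.3715]
wrist red [  0 202  24  48 809] [ 0.567 -0.243  0.229] [[0.548, -0.254, 0.227], [0.581, -0.237, 0.231]]
wrist yel [ 324  127   44  176 6173] [0.542 0.003 0.274] [[0.497, -0.008, 0.267], [0.597, 0.015, 0.276]]
wrist green [ 131  198   56   52 2432] [ 0.555 -0.12   0.255] [[0.54, -0.137, 0.251], [0.572, -0.106, 0.258]]
top red [444 251  19  20 333] [ 0.563 -0.249  0.226] [[0.547, -0.265, 0.221], [0.579, -0.234, 0.229]]
top green [381 252  11  20 204] [ 0.555 -0.126  0.252] [[0.539, -0.135, 0.248], [0.572, -0.118, 0.255]]
scene red [223 153  23  13 175] [ 0.567 -0.251  0.227] [[0.55, -0.267, 0.223], [0.583, -0.237, 0.231]]
scene yel [332 172  41  49 732] [0.559 0.009 0.273] [[0.499, -0.004, 0.26], [0.604, 0.017, 0.276]]
scene green [278 166  25  15 226] [ 0.558 -0.119  0.255] [[0.542, -0.136, 0.251], [0.574, -0.105, 0.258]]
```

The pawl is free: red is down 13 mm and green is up 15 mm. Now the handle at about (0.549, 0.005), top 0.276.

arm_command --plan "0.008 0.009 0.02 0; 0.008 0.008 0.02 0; 0 0 0.025 0; 0 0 0.013 0; 0 0 0.004 0; 0 0 0.003 0; 0 0.004 0.0035 0; 0 0.0037 0.0035 0; 0 0.003 0.0032 0; 0 0.0032 0.0032 0; 0 0 0 0"

```text
clock: 8.4
tcp_pos: [0.5489, 0.0191, 0.2746]
orientation: [0.002, 3.141, 0.003]
contact_force: [-3.6, 1.5, 5.7]
grip_width: 0.0003
gripper_force: 3.0
```

arm_command --plan "0.0005 0.003 0.0033 0; 0 0.003 0.0033 0; 0 0.0028 0.0034 0; 0.0005 0.0027 0.0035 0; 0 0.0026 0.0036 0; 0 0.0026 0.0036 0; 0.0005 0.0024 0.0037 0; 0 0.0024 0.0037 0; 0 0.0022 0.0038 0; 0.0005 0.0022 0.0038 0; 0 0 0 0"

```text
clock: 9.78
tcp_pos: [0.5477, 0.0461, 0.2389]
orientation: [0.0, 3.14, 0.004]
contact_force: [-1.2, 3.1, 4.2]
grip_width: 0.0002
gripper_force: 2.2
```

```bash
python3 look.py c
```

```text
tcp [0.5477 0.0461 0.2389]
wrist yel [ 280  162   63  136 6965] [0.515 0.042 0.223] [[0.492, 0.031, 0.217], [0.541, 0.053, 0.226]]
wrist yel [314 388  15  23 316] [0.593 0.046 0.225] [[0.554, 0.043, 0.224], [0.6, 0.048, 0.273]]
top red [443 251  20  20 363] [ 0.563 -0.249  0.225] [[0.546, -0.266, 0.22], [0.58, -0.234, 0.23]]
top green [373 252  19  20 348] [ 0.556 -0.119  0.253] [[0.539, -0.135, 0.249], [0.572, -0.105, 0.258]]
scene red [223 153  23  15 203] [ 0.567 -0.249  0.227] [[0.55, -0.266, 0.223], [0.583, -0.235, 0.23]]
scene yel [351 212  34  37 407] [0.581 0.051 0.222] [[0.527, 0.038, 0.21], [0.602, 0.058, 0.226]]
scene green [279 166  23  14 155] [ 0.558 -0.121  0.255] [[0.542, -0.136, 0.251], [0.572, -0.108, 0.258]]
```

arm_command --plan "0 0.002 0.004 0; 0.0005 0.002 0.004 0; 0 0.0018 0.004 0; 0 0.0018 0.004 0; 0.0005 0.0016 0.0041 0; 0 0.0015 0.0041 0; 0 0.0014 0.0041 0; 0.0005 0.0008 0.003 0; 0 0 0.002 0; 0 0 0 0; 0 0 0 0"

```text
clock: 11.3
tcp_pos: [0.5475, 0.0591, 0.206]
orientation: [0.001, 3.137, 0.005]
contact_force: [-0.7, 5.3, 6.9]
grip_width: 0.0003
gripper_force: 3.5
```

arm_command --plan "0 0.0005 0.0015 0; 0 0 0.0015 0; 0 0 0.001 0; 0 0 0 0; 0 0 0 0"

```text
clock: 11.92
tcp_pos: [0.5476, 0.0591, 0.2056]
orientation: [0.002, 3.136, 0.007]
contact_force: [-12.6, 2.3, 36.4]
grip_width: 0.0001
gripper_force: 18.7
```

Stopped firmly on the stone. Now back off and look.

arm_command --plan "0 0 -0.005 0; 0 0 -0.02 0; 0 0 -0.04 0; 0 -0.02 -0.05 0; 0 -0.045 -0.035 0; -0.004 -0.05 0 0; -0.004 -0.05 0 0; 0 -0.014 0 0; 0 0 0 0"

```text
clock: 13.05
tcp_pos: [0.5532, -0.1225, 0.35]
orientation: [0.006, 3.141, -0.0]
contact_force: [0.2, 1.1, 0.8]
grip_width: 0.0002
gripper_force: 0.0
```

```bash
python3 look.py d
```

```text
tcp [ 0.5532 -0.1225  0.35  ]
wrist red [ 110  226   55   50 2233] [ 0.564 -0.251  0.227] [[0.548, -0.268, 0.223], [0.581, -0.237, 0.23]]
wrist yel [ 525  139   45  139 4483] [0.541 0.052 0.19 ] [[0.494, 0.043, 0.181], [0.596, 0.065, 0.193]]
wrist green [ 294  223   55   55 2763] [ 0.555 -0.122  0.255] [[0.54, -0.138, 0.251], [0.572, -0.107, 0.258]]
top yel [275 241  14  59 731] [0.541 0.059 0.189] [[0.491, 0.048, 0.18], [0.595, 0.07, 0.193]]
scene red [222 153  24  15 202] [ 0.567 -0.25   0.227] [[0.55, -0.267, 0.222], [0.583, -0.236, 0.23]]
scene yel [356 216  37  48 655] [0.556 0.06  0.19 ] [[0.497, 0.049, 0.178], [0.601, 0.07, 0.193]]
scene green [278 166  25  15 224] [ 0.558 -0.119  0.255] [[0.542, -0.136, 0.251], [0.574, -0.106, 0.258]]
```

View pics/scene_d.png

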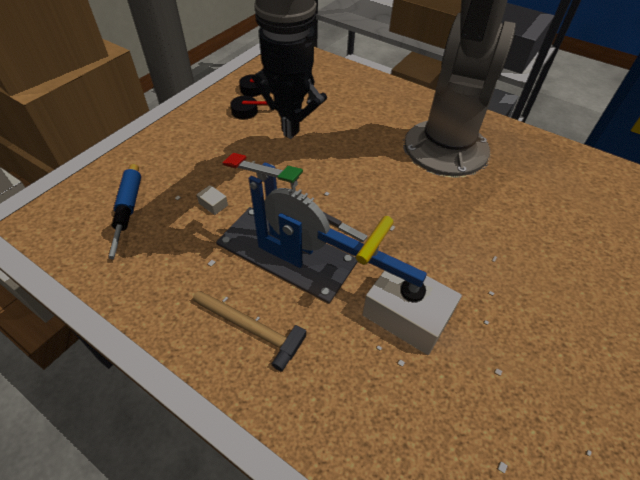

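Foot (413,290) rests on the stone, and the arm is level with the handle top at 0.193, as expected. Now press the green tab (290,173).

arm_command --plan "-0.002 0.003 0.03 0; 0 0 0.03 0; 0 0 0.014 0; 0 0 0.005 0; 0 0.001 0.004 0; 0 0.001 0.004 0; 0 0.001 0.004 0; 0 0.001 0.003 0; 0 0 0.003 0; 0 0 0.002 0; 0 0 0 0; 0 0 0 0"

```text
clock: 14.7
tcp_pos: [0.5565, -0.1133, 0.2539]
orientation: [0.001, 3.138, 0.003]
contact_force: [-6.0, 5.0, 18.9]
grip_width: 0.0002
gripper_force: 9.2
```

arm_command --plan "0 0 0.001 0; 0 0 0.001 0; 0 0 0 0; 0 0 -0.007 0; 0 0 -0.02 0; 0 0 -0.04 0; 0 0 -0.05 0; 0.05 0 -0.05 0; 0.05 0 0 0; 0 0 0 0; 0 0 0 0"

```text
clock: 16.08
tcp_pos: [0.4615, -0.1143, 0.4102]
orientation: [0.002, 3.141, -0.0]
contact_force: [0.6, -0.1, 0.0]
grip_width: -0.0001
gripper_force: 0.0
```

```bash
python3 look.py e; python3 -c "from h import *; print(r.get_obs()['contact_force'])"
```

```text
tcp [ 0.4615 -0.1143  0.4102]
wrist red [ 148  312   44   40 1411] [ 0.564 -0.248  0.24 ] [[0.547, -0.264, 0.238], [0.581, -0.233, 0.241]]
wrist yel [ 476  233   29  106 2476] [0.54  0.053 0.19 ] [[0.492, 0.044, 0.182], [0.596, 0.067, 0.193]]
top red [443 250  21  20 351] [ 0.564 -0.246  0.239] [[0.549, -0.262, 0.235], [0.58, -0.23, 0.241]]
top yel [275 241  14  59 730] [0.541 0.059 0.189] [[0.491, 0.048, 0.18], [0.595, 0.07, 0.193]]
top green [368 253  20  21 367] [ 0.554 -0.114  0.239] [[0.538, -0.128, 0.236], [0.571, -0.098, 0.242]]
scene red [223 147  24  17 234] [ 0.567 -0.246  0.24 ] [[0.549, -0.263, 0.237], [0.582, -0.232, 0.241]]
scene yel [356 216  37  48 652] [0.556 0.06  0.19 ] [[0.496, 0.049, 0.178], [0.601, 0.07, 0.193]]
scene green [281 172  25  17 241] [ 0.558 -0.113  0.24 ] [[0.541, -0.129, 0.238], [0.573, -0.099, 0.241]]
[0.47666767 0.09656321 0.80535923]
```

View pics/scene_e.png

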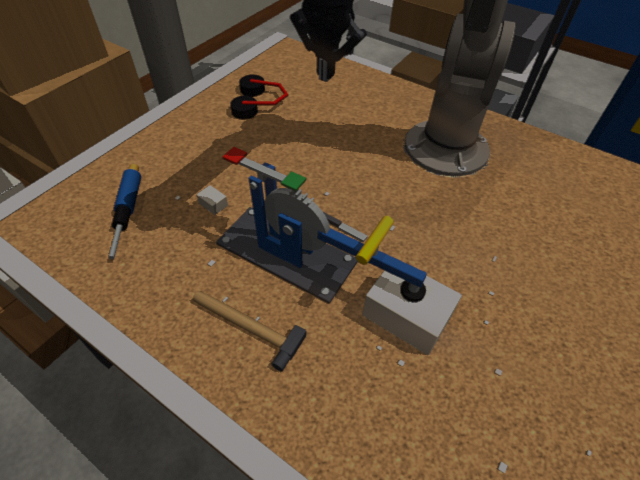

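The pawl is engaged again with both tabs at 0.240, the arm is down on the stone, nothing else has moved, and the robot is clear.

```bash
python3 -c "from h import *; print(ticket.hand_in())"
```

```text
the job is handed in; nothing more can be done
None
```

The job is handed in at about 16 s: pawl freed, arm pushed down until its foot rests on the stone, pawl locked again, the loose items where they were, and the robot clear of everything.

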